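# Push the sugar bowl and milk jug back against the spice rack

## Robot

A 6-joint arm with a two-finger parallel gripper is mounted at the origin on the work surface. World frame = base frame: x ahead of the robot, y to its left, z up, the work surface at z = 0. Lengths are in m, angles in rad, forces in N, time in s.
With the tool pointing down it reaches from about 0.35 to 0.975 m from the base axis. Payload 4.9 kg.
Tool frame: the origin (TCP) lies midway between the tips of the shut fingers; the grasp point (between the pads) lies 19 mm behind it (ctrl.hold_point_z is the distance from the TCP to the grasp point, in m); z points along the fingers, y is the line along which they close (so a half turn about z gives the same grasp; the last joint's range is limited). The gripper opens to 85 mm and grips with 20 to 120 N. Pads are 22 mm wide; open, the fingers measure 114 mm over their backs; the gripper's body (76 mm by 85 mm) begins 54 mm behind the grasp point. The pads swing forward as they close: fully open they stand 13 mm farther back than shut.
Start: joints at [-1.441, 0.053, 1.613, -0, 1.476, -0.119], TCP at [0.154, -0.606, 0.231] pointing down, gripper open.
Joint ranges: [-3.01, 3.01], [-1.01, 2.22], [0.06, 2.58], [-1.02, 4.17], [0.09, 2.62], [-3.14, 3.14]. Speed limits (rad/s): [2.57, 2.57, 3.14, 3.14, 3.14, 3.14].

## Interface

Orientations are given as a rotation vector (axis times angle).
In Python, from station import status, viewer, finish_job, ctrl gives the robot as it stands.
- The arm moves only by the shell command python3 -m jog 'ROWS' [FORCE]. ROWS is JSON, a list of rows, each a list of 7 numbers: the turn, a rotation vector about the tool's x, y, z each as a share of 5 degrees, from -1 to 1, then the shift along the tool's x, y, z each as a share of 30 mm, from -1 to 1, then the opening, from -1 (shut) to 1 (fully open). A call has 1 to 5 rows; each row shifts and turns the commanded pose from where the row before left it, along the tool's axes as they then stand; what a row does not reach is not made up. A row lasts 1/8 s, in which the tool goes at most 62.5 mm and 10.7 degrees, less where a joint would pass 70% of its speed; a pose out of reach is approached as far as the arm can. A call with a number of a shift or a turn outside -1 to 1 is refused whole. A call with a gripper value outside its range is refused whole. The fingers move at their own pace and stop on an object; FORCE is the grip in N (left out, the last holds). Time passes only in rows, so rows that do not move let the fingers close. It gives the time, the measured TCP pose, the force, the opening and the grip force at its end, in the units of the state.
- status.get_obs(): the state, without advancing time (a new reading comes with each control period).
- viewer.get_image(name): name is "scene" or "top" or "wrist"; returns a dict with "img" (420x560x3 uint8, red, green, blue), "fovy" (degrees; the focal length in pixels is half the picture's height over the tangent of half this angle, whatever the lens; pixels are square), "cx", "cy" (the principal point, pixels), "distortion" ([k1, k2, p1, p2, k3] as OpenCV has them; the pictures are not rectified), "rvec" (rotation vector, rad) and "tvec" (3), from world to camera coordinates, as OpenCV has them. Camera axes: x right, y down, z forward; pixel columns grow to the right and rows downward; lengths in m; the calibration is good to about 2 mm. A picture is of the moment at which its call begins. There is no depth.
- finish_job(): hands the job in; it is judged then, once.
The state is a dict: "t": time; "q": joint angles; "dq": joint speeds; "effort": joint torques, N m; "tool_pos": TCP position; "tool_rot": TCP orientation; "contact_force": force on the tool from outside, world axes, zero at the start; "wrist_torque": the same for the moment, N m; "opening": finger opening in m; "grip_force": force on a finger pad.
Only numpy, scipy, OpenCV 4.12 (cv2) and the standard library are available. Lean on these libraries where they do the work, as an engineer would, in place of code of your own. Each camera call takes 0.05 s, during which the arm holds its last target. There are 200 camera calls.

## Task

Clear the front of the sideboard: push the steel sugar bowl and the glass milk jug back along the surface with your fingers until each stands up against the front of the white spice rack. Slide them gently, do not lift or tip either of them, and leave the cups, the honey dipper and the honey jar where they are.

Things in the scene. Friction and masses are not known exactly. Their poses are not given: they have to be found in the camera images.
- rack: White plastic three-tier spice rack, fixed, 400 mm wide, 180 mm deep, its trays stepped up away from the robot, jars up to 190 mm high. Origin: middle of the foot of its front face, on the surface. x points into the rack (away from the robot), square to the front face; y along the face; z up. Front face: the plane x = 0, flat, upright, 50 mm high, y from -200 to 200 mm.
- sugar_bowl: Stainless steel sugar bowl, flat lid clipped on: upright cylinder, radius 45 mm, 52 mm high; lid to 64 mm, small black knob on top to 78 mm. Loose, about 0.3 kg. Origin: centre of the underside, z up. Starts standing in front of the rack, left or right of its middle, its centre 85 to 130 mm from the front face.
- milk_jug: Clear glass milk jug, empty, 85 mm high: round wall of radius 40 mm up to 35 mm high, 34 mm at 62 mm height, 35 mm at the rim. Thin handle on its own +y side, reaching 62 mm from the centre, roughly along the rack's +y; small lip across from it. Loose, about 0.3 kg. Origin: centre of the underside, z up. Starts before the other half of the rack, centre 85 to 130 mm from the front face.
- cups: Two small red ceramic cups without handles, nested one in the other and staying together, 66 mm in diameter, 82 mm high over all; bystander. Origin: centre of the underside.
- dipper: Wooden honey dipper lying on the surface, 155 mm long, 22 mm thick at the grooved head; bystander. Origin: under the middle of the head; the handle runs 137 mm to its own -x.
- honey_jar: Amber glass honey jar with brass cap, 68 mm in diameter, 85 mm high; bystander. Origin: centre of the underside.

How it is judged:
By the outcome, as a careful person would: the job done as asked, in the order asked, and still so for the second after the job is handed in, with the robot touching nothing.
It also fails if it takes over 51 s, if anything falls off the work surface, if the arm or the gripper's body presses on something with over 40 N, if the wrist force passes 120 N, or if a joint passes its speed limit or range.

## Working session

There is one attempt and no reset: what is moved stays moved. The work goes in short steps, Python scripts to look and compute and a shell command to move; the robot and the scene stay as the last step left them, time stands still between calls to the robot, and variables do not carry over. Pictures are saved under pics/ and viewed, at most 10 in all, crops included, and the job is handed in when it is done.

```bash
ls; mkdir -p pics
python3 - <<'E'
from station import status, viewer
import cv2,pickle
print(status.get_obs())
for n in ["scene","top","wrist"]:
    d=viewer.get_image(n); pickle.dump(d,open(f"pics/{n}0.pkl","wb")); cv2.imwrite(f"pics/{n}0.png",cv2.resize(d["img"][:,:,::-1],None,fx=1.42,fy=1.42,interpolation=cv2.INTER_CUBIC))
    print(n,{k:v for k,v in d.items() if k!="img"})
E
```

```text
pics
{'t': 0.0, 'q': array([-1.44099014e+00,  5.33681805e-02,  1.61430010e+00, -8.89809741e-07,
        1.47604868e+00, -1.19009743e-01]), 'dq': array([ 8.19221675e-06, -2.39091026e-04, -1.58596629e-03, -4.70534694e-04,
        1.35053932e-03, -1.35443242e-04]), 'effort': array([-1.21368130e-04, -3.93683910e+01, -3.70174026e+01, -1.11129787e-04,
        7.02518126e-03, -1.86156456e-05]), 'tool_pos': array([ 0.15382124, -0.60511594,  0.23005239]), 'tool_rot': array([-3.11520437e+00, -3.89568269e-01,  1.93912071e-05]), 'contact_force': array([ 0.31932534, -0.53541066,  0.05429906]), 'wrist_torque': array([-0.01749984,  0.03155429,  0.07261818]), 'grip_force': 0.0, 'opening': 0.08533203594140498}
scene {'fovy': 55.09261292182187, 'cx': 279.99653147015243, 'cy': 210.8112745636638, 'distortion': array([-0.05872769,  0.        ,  0.        ,  0.        ,  0.        ]), 'rvec': array([ 0.74429965,  2.53407952, -1.22985504]), 'tvec': array([ 0.4894368 , -0.18432582,  1.22399965])}
top {'fovy': 50.87657789156063, 'cx': 276.1672870870821, 'cy': 205.80314040797361, 'distortion': array([-0.06866436,  0.        ,  0.        ,  0.        ,  0.        ]), 'rvec': array([ 2.12463184, -2.11102634,  0.17831758]), 'tvec': array([0.01720419, 0.57429479, 0.99902587])}
wrist {'fovy': 61.00915676398187, 'cx': 284.7215780836052, 'cy': 210.09192378317763, 'distortion': array([-0.07929388,  0.        ,  0.        ,  0.        ,  0.        ]), 'rvec': array([-2.27556697,  1.76852144,  0.28093174]), 'tvec': array([-0.62526029, -0.0416411 ,  0.38023543])}
```

View pics/top0.png

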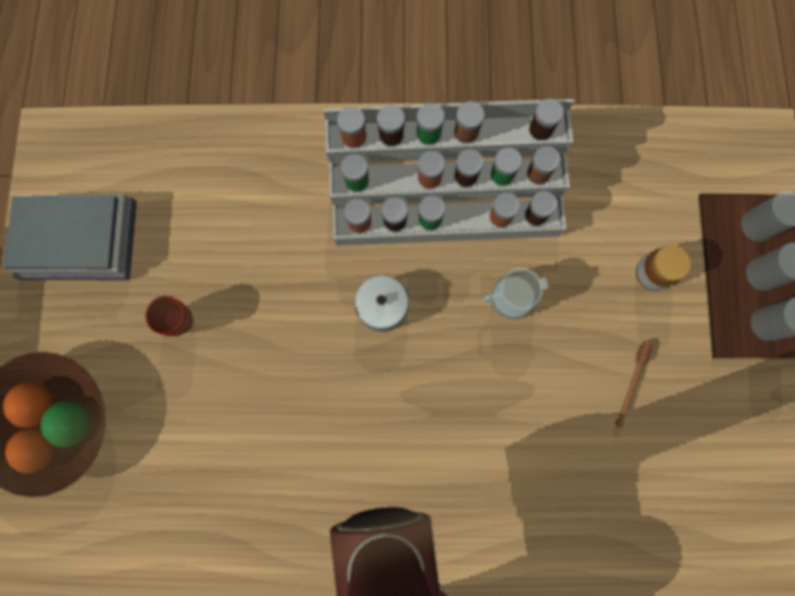

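View pics/scene0.png

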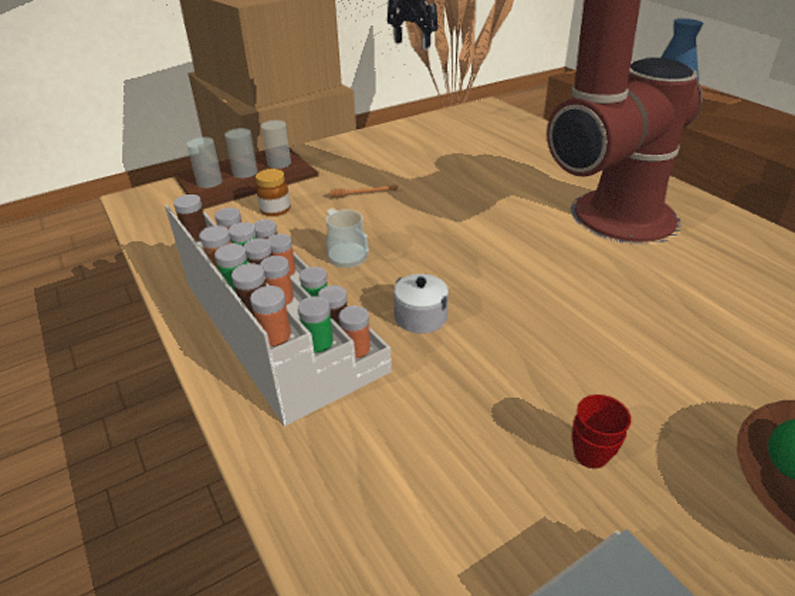

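The top view shows the rack front's foot running from about (336,243) to (565,233). The bowl is at (382,303), the jug at (517,293) with its handle on the left, and the honey jar at (663,268). The dipper is near (632,385) and the cups at (167,316). I'll enlarge both views to read these more closely.

Run:
```python
import cv2,pickle,numpy as np
def crop(n,u,v,w,h,s):
    d=pickle.load(open(f"pics/{n}0.pkl","rb"))["img"][v:v+h,u:u+w,::-1]
    im=cv2.resize(d,None,fx=s,fy=s,interpolation=cv2.INTER_CUBIC)
    for k in range(0,w,10): cv2.line(im,(k*s,0),(k*s,12 if k%50==0 else 5),(0,0,255),1); cv2.putText(im,str(u+k),(k*s,22),0,.33,(0,0,255)) if k%20==0 else 0
    for k in range(0,h,10): cv2.line(im,(0,k*s),(8,k*s),(0,0,255),1); cv2.putText(im,str(v+k),(10,k*s+4),0,.33,(0,0,255)) if k%20==0 else 0
    cv2.imwrite(f"pics/{n}_c.png",im)
crop("top",225,130,195,110,4)
crop("scene",180,120,150,145,4)
```

```text
(no output)
```

View pics/top_c.png

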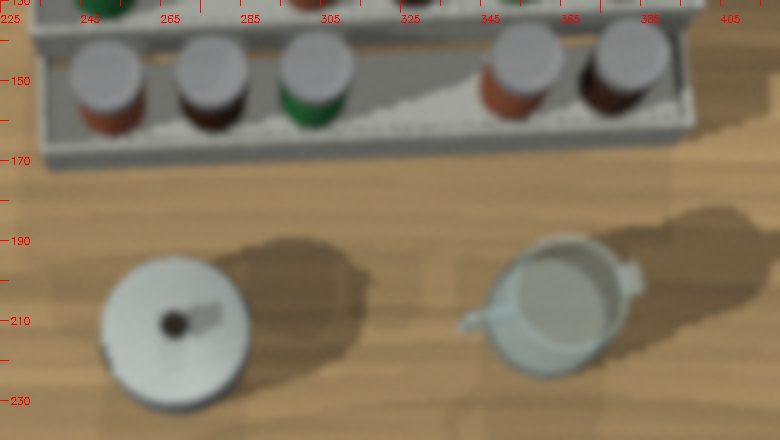

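View pics/scene_c.png

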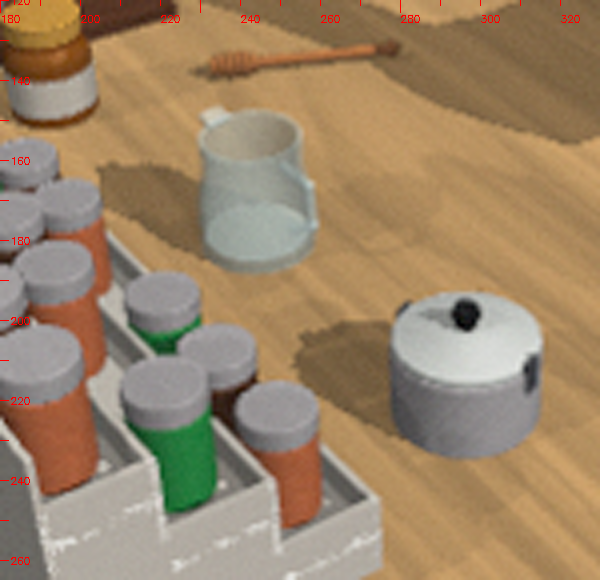

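```bash
cat > h.py <<'E'
import cv2,pickle,numpy as np
def cam(d):
    f=d["img"].shape[0]/2/np.tan(np.radians(d["fovy"])/2)
    return np.array([[f,0,d["cx"]],[0,f,d["cy"]],[0,0,1.]]),d["distortion"],d["rvec"],d["tvec"]
def proj(d,P):
    K,D,r,t=cam(d); return cv2.projectPoints(np.array(P,float).reshape(-1,1,3),r,t,K,D)[0][:,0]
def ray(d,p):
    K,D,r,t=cam(d); R=cv2.Rodrigues(r)[0]
    n=cv2.undistortPoints(np.array([[p]],float),K,D)[0,0]
    return -R.T@t,R.T@np.array([n[0],n[1],1])
def atz(d,p,z):
    o,v=ray(d,p); return o+v*(z-o[2])/v[2]
def tri(obs):
    A=np.zeros((3,3));b=np.zeros(3)
    for d,p in obs:
        o,v=ray(d,p); v=v/np.linalg.norm(v); M=np.eye(3)-np.outer(v,v); A+=M;b+=M@o
    return np.linalg.solve(A,b)
def load(n): return pickle.load(open(f"pics/{n}.pkl","rb"))
E
python3 - <<'E'
from h import *
np.set_printoptions(precision=4,suppress=True)
T=load("top0");S=load("scene0")
tp=lambda x,y:(x/4+225-.375,y/4+130-.375); sp=lambda x,y:(x/4+180-.375,y/4+120-.375)
L=atz(T,tp(47,171),0);R=atz(T,tp(692,145),0);print("foot",L,R,np.linalg.norm(L-R))
Lt=atz(T,tp(43,148),.05);Rt=atz(T,tp(694,124),.05);print("top edge",Lt,Rt,np.linalg.norm(Lt-Rt))
print("S rack top left corner",atz(S,sp(380,497),.05), "foot",atz(S,sp(380,565),0))
print("knob",tri([(T,tp(175,322)),(S,sp(466,313))]))
print("lid",atz(T,tp(175,333),.055))
print("jug base",tri([(T,tp(546,320)),(S,sp(259,238))]),atz(T,tp(546,320),.003),atz(S,sp(259,238),.003))
print("jug rim",tri([(T,tp(570,297)),(S,sp(250,135))]),atz(T,tp(570,297),.085),atz(S,sp(250,135),.085))
print("handle",atz(T,tp(462,324),.04),"lip",atz(T,tp(642,278),.085))
for n,p,z in[("cup",(167,316),.08),("honey",(668,264),.085),("dip",(646,348),.01),("dipend",(619,427),.005)]: print(n,atz(T,(p[0]/1.42,p[1]/1.42),z))
E
```

```text
foot [0.6701 0.1238 0.    ] [ 0.6892 -0.2874  0.    ] 0.4117149327549724
top edge [0.6714 0.1211 0.05  ] [ 0.6884 -0.2759  0.05  ] 0.39737732981855767
S rack top left corner [0.6681 0.1214 0.05  ] foot [0.6692 0.121  0.    ]
knob [0.5594 0.0391 0.0738]
lid [0.5567 0.0392 0.055 ]
jug base [ 0.5751 -0.1904  0.0023] [ 0.5749 -0.1902  0.003 ] [ 0.5757 -0.1897  0.003 ]
jug rim [ 0.5747 -0.1905  0.084 ] [ 0.5738 -0.1898  0.085 ] [ 0.5759 -0.1897  0.085 ]
handle [ 0.5656 -0.1329  0.04  ] lip [ 0.5852 -0.232   0.085 ]
cup [0.5275 0.391  0.08  ]
honey [ 0.618 -0.435  0.085]
dip [ 0.4863 -0.4182  0.01  ]
dipend [ 0.352  -0.3658  0.005 ]
```

The two views agree to about 2 mm:
- **Rack:** the face runs from (0.6705, 0.121) to (0.689, -0.279), a yaw of about +2.65°.
- **Bowl:** (0.559, 0.039).
- **Jug:** (0.575, -0.190), with its handle on the +y side.

I'll push each with two half-open fingers as a cradle, tool x along the rack normal, tipped 10° so the body leans back. The bowl goes first.

```bash
python3 -m jog '[[0,0,0.8,0,0,0,0.18],[0,0,0.76,0,0,0,0.18],[0,0,0.76,0,0,0,0.18],[0,0,0,0.52,-1,0,0.18],[0,0,0,0.52,-1,0,0.18]]' 20
for i in 1; do :; done
python3 -m jog '[[0,0,0,0.52,-1,0,0.18],[0,0,0,0.52,-1,0,0.18],[0,0,0,0.52,-1,0,0.18],[0,0,0,0.52,-1,0,0.18],[0,0,0,0.52,-1,0,0.18]]'
```

```text
t: 0.78
tool_pos: [0.1823, -0.5435, 0.2307]
tool_rot: [-3.14, -0.072, 0.0]
contact_force: [0.2, 0.6, -0.0]
opening: 0.0505
grip_force: 0.0
t: 1.4
tool_pos: [0.2535, -0.3897, 0.2309]
tool_rot: [-3.14, -0.072, 0.0]
contact_force: [1.3, -0.4, 0.7]
opening: 0.0506
grip_force: 0.0
```

```bash
python3 -m jog '[[0,0,0,0.52,-1,0,0.18],[0,0,0,0.52,-1,0,0.18],[0,0,0,0.52,-1,0,0.18],[0,0,0,0.52,-1,0,0.18],[0,0,0,0.52,-1,0,0.18]]' >/dev/null
python3 -m jog '[[0,0,0,0.52,-1,0,0.18],[0,0,0,0.52,-1,0,0.18],[0,0,0,0.52,-1,0,0.18],[0,0,0,0.52,-1,0,0.18],[0,0,0,0.52,-1,0,0.18]]'
python3 -m jog '[[0,0,0,0.5,-1,0,0.18],[0,0,0,0.5,-1,0,0.18],[0,0,0,0.5,-0.8,0,0.18],[0,0,0,0.5,0,0,0.18],[0,0,0,0,0,0,0.18]]'
```

```text
t: 2.65
tool_pos: [0.3954, -0.0828, 0.2311]
tool_rot: [-3.141, -0.073, -0.0]
contact_force: [0.2, -0.1, -0.1]
opening: 0.05
grip_force: 0.0
t: 3.28
tool_pos: [0.4513, 0.003, 0.2309]
tool_rot: [-3.141, -0.074, 0.002]
contact_force: [-0.1, -0.5, -0.3]
opening: 0.0503
grip_force: 0.0
```

```bash
python3 -m jog '[[0,0,0,0,-1,0,0.18],[0,0,0,0,0,1,0.18],[0,0,0,0,0,1,0.18],[0,0,0,0,0,1,0.18],[0,0,0,0,0,1,0.18]]' >/dev/null
python3 -m jog '[[0,0,0,0,0,1,0.18],[0,0,0,0,0,0.85,0.18],[0,1,0,0,0,0,0.18],[0,1,0,0,0,0,0.18],[0,0,0,0,0,0,0.18]]'
python3 - <<'E'
from station import viewer
from h import *
d=viewer.get_image("scene"); pickle.dump(d,open("pics/scene1.pkl","wb"))
cv2.imwrite("pics/scene1.png",cv2.resize(d["img"][80:280,180:430,::-1],None,fx=3,fy=3,interpolation=cv2.INTER_CUBIC))
E
```

```text
t: 4.53
tool_pos: [0.4481, 0.0324, 0.0551]
tool_rot: [-3.125, -0.071, -0.271]
contact_force: [-0.2, -0.8, -0.2]
opening: 0.0506
grip_force: 0.0
```

View pics/scene1.png

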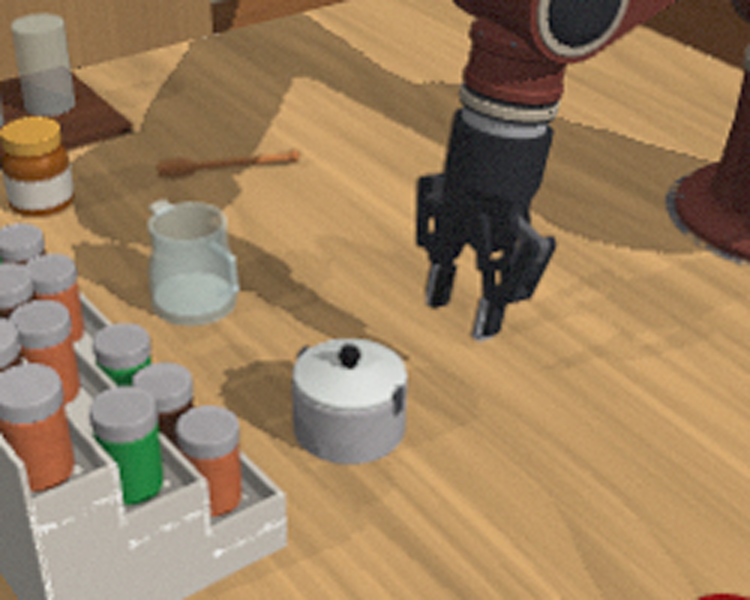

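```bash
python3 -m jog '[[0,0,0,-0.19,0,1,0.18],[0,0,0,0.5,0,0.16,0.18],[0,0,0,0.5,0,0.09,0.18],[0,0,0,0.5,0,0.09,0.18],[0,0,0,0,0,0,0.18]]'
python3 -m jog '[[0,0,0,0.2,0,0.035,0.18],[0,0,0,0.2,0,0.035,0.18],[0,0,0,0.2,0,0.035,0.18],[0,0,0,0.2,0,0.035,0.18],[0,0,0,0.2,0,0.035,0.18]]'
```

```text
t: 5.2
tool_pos: [0.4969, 0.0345, 0.0237]
tool_rot: [-3.125, -0.072, -0.274]
contact_force: [1.1, -0.1, -0.3]
opening: 0.0501
grip_force: 0.0
t: 5.82
tool_pos: [0.5257, 0.0362, 0.0228]
tool_rot: [-3.125, -0.073, -0.271]
contact_force: [-2.8, -0.5, 1.5]
opening: 0.0503
grip_force: 1.6
```

```bash
for k in a; do :; done; python3 -m jog '[[0,0,0,0.17,0,0.03,0.18],[0,0,0,0.17,0,0.03,0.18],[0,0,0,0.17,0,0.03,0.18],[0,0,0,0.17,0,0.03,0.18],[0,0,0,0.17,0,0.03,0.18]]'
python3 -m jog '[[0,0,0,0.17,0,0.03,0.18],[0,0,0,0.17,0,0.03,0.18],[0,0,0,0.17,0,0.03,0.18],[0,0,0,0.17,0,0.03,0.18],[0,0,0,0,0,0,0.18]]'
python3 - <<'E'
from station import viewer
from h import *
a=[]
for n,(u,v,w,h) in {"scene":(180,110,195,150),"top":(225,130,195,150)}.items():
    d=viewer.get_image(n); pickle.dump(d,open(f"pics/{n}2.pkl","wb")); a.append(cv2.resize(d["img"][v:v+h,u:u+w,::-1],None,fx=4,fy=2*2,interpolation=cv2.INTER_CUBIC))
cv2.imwrite("pics/c2.png",np.vstack([x[:300 if i else 600] if 0 else cv2.resize(x,(390,300)) for i,x in enumerate(a)]))
E
```

```text
t: 6.45
tool_pos: [0.5521, 0.0374, 0.023]
tool_rot: [-3.125, -0.072, -0.273]
contact_force: [-2.5, -0.4, -0.6]
opening: 0.0506
grip_force: 1.2
t: 7.08
tool_pos: [0.5733, 0.0383, 0.0234]
tool_rot: [-3.125, -0.072, -0.275]
contact_force: [1.0, 0.2, 0.4]
opening: 0.0503
grip_force: 0.2
```

View pics/c2.png

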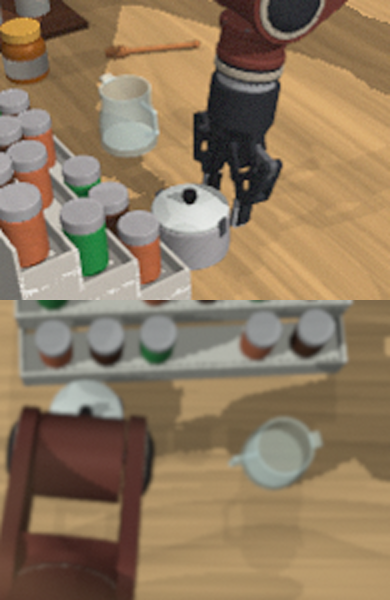

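The bowl is still upright in the cradle at (195,225), with a small gap left to the rack face. I'll close it slowly and watch the force.

```bash
python3 -m jog '[[0,0,0,0.1,0,0.018,0.18],[0,0,0,0.1,0,0.018,0.18],[0,0,0,0.07,0,0.012,0.18]]'
python3 -m jog '[[0,0,0,0.05,0,0.009,0.18]]'
```

```text
t: 7.55
tool_pos: [0.5807, 0.0387, 0.0231]
tool_rot: [-3.125, -0.072, -0.273]
contact_force: [-4.3, 0.1, 2.1]
opening: 0.0501
grip_force: 1.8
t: 7.68
tool_pos: [0.5822, 0.0388, 0.0231]
tool_rot: [-3.125, -0.072, -0.273]
contact_force: [-4.1, -0.1, 2.9]
opening: 0.0505
grip_force: 1.9
```

```bash
python3 -m jog '[[0,0,0,0.05,0,0.009,0.18]]';python3 -m jog '[[0,0,0,0.0,0,0,0.18]]'
```

```text
t: 7.8
tool_pos: [0.5829, 0.0389, 0.0228]
tool_rot: [-3.125, -0.073, -0.269]
contact_force: [-10.0, -0.9, 6.1]
opening: 0.0502
grip_force: 4.8
t: 7.92
tool_pos: [0.5828, 0.0389, 0.0228]
tool_rot: [-3.125, -0.073, -0.269]
contact_force: [-7.8, -0.4, 5.3]
opening: 0.0506
grip_force: 4.0
```

Force rose to 10 N exactly where the bowl should meet the face, so it is seated. Next I back off and go across to behind the jug.

```bash
python3 -m jog '[[0,0,0,-0.1,0,-0.018,0.18],[0,0,0,-0.97,0,-0.17,0.18],[0,0,0,-0.97,0,-0.17,0.18],[0,0,0,-0.97,0,-0.17,0.18],[0,0,0,-0.97,0,-0.17,0.18]]'
python3 -m jog '[[0,0,0,0,0.97,0,0.18],[0,0,0,0,0.97,0,0.18],[0,0,0,0,0.97,0,0.18],[0,0,0,0,0.97,0,0.18],[0,0,0,0,0.97,0,0.18]]'
python3 -m jog '[[0,0,0,0,0.97,0,0.18],[0,0,0,0,0.97,0,0.18],[0,0,0,0,0.97,0,0.18],[0,0,0,0,0,0,0.18]]'
python3 - <<'E'
from station import viewer
from h import *
a=[]
for n,(u,v,w,h) in {"scene":(180,100,130,180),"top":(225,130,195,110)}.items():
    d=viewer.get_image(n); pickle.dump(d,open(f"pics/{n}3.pkl","wb")); x=d["img"][v:v+h,u:u+w,::-1]; a.append(cv2.resize(x,None,fx=400/w,fy=400/w,interpolation=cv2.INTER_CUBIC))
H=max(x.shape[0] for x in a); a=[cv2.copyMakeBorder(x,0,H-x.shape[0],0,0,0) for x in a]
cv2.imwrite("pics/c3.png",np.hstack(a))
E
```

```text
t: 8.55
tool_pos: [0.4626, 0.0332, 0.0233]
tool_rot: [-3.125, -0.072, -0.277]
contact_force: [0.7, -0.5, 0.2]
opening: 0.0503
grip_force: 0.0
t: 9.18
tool_pos: [0.4702, -0.1135, 0.0234]
tool_rot: [-3.126, -0.072, -0.278]
contact_force: [0.8, 0.2, 0.5]
opening: 0.0506
grip_force: 0.0
t: 9.68
tool_pos: [0.4744, -0.2014, 0.0237]
tool_rot: [-3.126, -0.068, -0.277]
contact_force: [-0.7, 1.0, -0.9]
opening: 0.0507
grip_force: 0.0
```

View pics/c3.png

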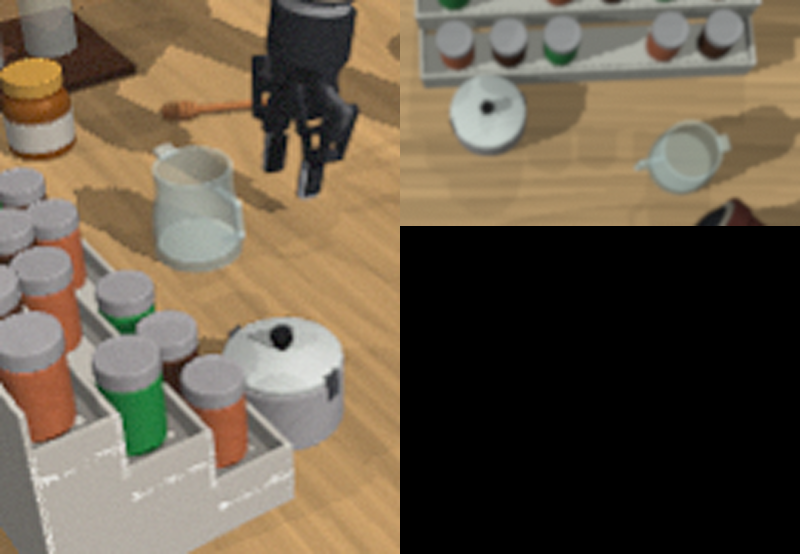

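The bowl stands upright close to the face, with its knob at (487,107) in the crop. The jug has not moved. I'll measure the bowl's distance to the face.

Run:
```python
from h import *
T0=load("top0");T=load("top3")
for d,(u,v) in((T0,(268.5,210)),(T,(267,182))):
    g=d["img"].sum(2).astype(float);u0,v0=int(u)-6,int(v)-6
    w=np.clip(250-g[v0:v0+13,u0:u0+13],0,None);yy,xx=np.mgrid[v0:v0+13,u0:u0+13]
    p=((w*xx).sum()/w.sum(),(w*yy).sum()/w.sum());P=atz(d,p,.074)
    print(p,P,"dist",(0.6705+0.0463*(0.121-P[1])-P[0])*.9989)
```

```text
(np.float64(268.2545213939127), np.float64(210.79311865902073)) [0.55836395 0.03889524 0.074     ] dist 0.11580997352355624
(np.float64(267.2498194945848), np.float64(181.99638989169677)) [0.62732309 0.04203725 0.074     ] dist 0.04678136664244392
```

```bash
python3 -m jog '[[0,0,0,0,-0.22,0.1,0.18],[0,0,0,0.5,0,0.09,0.18],[0,0,0,0.5,0,0.09,0.18],[0,0,0,0.5,0,0.09,0.18],[0,0,0,0,0,0,0.18]]'
python3 -m jog '[[0,0,0,0.2,0,0.035,0.18],[0,0,0,0.17,0,0.035,0.18],[0,0,0,0.17,0,0.03,0.18],[0,0,0,0.17,0,0.03,0.18],[0,0,0,0.17,0,0.03,0.18]]'
python3 -m jog '[[0,0,0,0.17,0,0.03,0.18],[0,0,0,0.17,0,0.03,0.18],[0,0,0,0.17,0,0.03,0.18],[0,0,0,0.17,0,0.03,0.18],[0,0,0,0.17,0,0.03,0.18]]'
```

```text
t: 10.4
tool_pos: [0.5209, -0.1906, 0.0202]
tool_rot: [-3.125, -0.074, -0.274]
contact_force: [0.0, -0.3, 0.5]
opening: 0.0502
grip_force: 0.0
t: 11.02
tool_pos: [0.546, -0.1895, 0.0195]
tool_rot: [-3.125, -0.072, -0.272]
contact_force: [-2.2, -0.8, 0.4]
opening: 0.0506
grip_force: 1.1
t: 11.65
tool_pos: [0.5723, -0.188, 0.0196]
tool_rot: [-3.125, -0.073, -0.273]
contact_force: [-2.3, 0.0, 0.2]
opening: 0.0506
grip_force: 1.2
```

```bash
python3 -m jog '[[0,0,0,0.17,0,0.03,0.18],[0,0,0,0.17,0,0.03,0.18],[0,0,0,0.17,0,0.03,0.18],[0,0,0,0.15,0,0.026,0.18],[0,0,0,0,0,0,0.18]]'
python3 -m jog '[[0,0,0,0.1,0,0.018,0.18],[0,0,0,0.1,0,0.018,0.18],[0,0,0,0.07,0,0.012,0.18]]'
```

```text
t: 12.28
tool_pos: [0.5928, -0.1872, 0.0199]
tool_rot: [-3.125, -0.072, -0.275]
contact_force: [0.1, 0.2, -0.8]
opening: 0.0504
grip_force: 0.3
t: 12.65
tool_pos: [0.6004, -0.1869, 0.0197]
tool_rot: [-3.125, -0.072, -0.273]
contact_force: [-2.5, -0.0, 0.9]
opening: 0.0507
grip_force: 1.2
```

```bash
python3 -m jog '[[0,0,0,0.05,0,0.009,0.18]]' | grep -E "pos|force"; python3 -m jog '[[0,0,0,0.05,0,0.009,0.18]]'| grep -E "pos|force"
```

```text
tool_pos: [0.6019, -0.1868, 0.0197]
contact_force: [-3.5, -0.3, 1.3]
grip_force: 1.3
tool_pos: [0.6034, -0.1867, 0.0197]
contact_force: [-2.9, -0.5, 0.5]
grip_force: 1.3
```

```bash
python3 -m jog '[[0,0,0,0.05,0,0.009,0.18]]'| grep -E "pos|force"
```

```text
tool_pos: [0.6049, -0.1866, 0.0197]
contact_force: [-2.4, 0.3, 1.1]
grip_force: 1.3
```

```bash
python3 -m jog '[[0,0,0,0.04,0,0.007,0.18]]'| grep -E "pos|force"
```

```text
tool_pos: [0.6062, -0.1865, 0.0197]
contact_force: [-3.0, 0.5, 0.5]
grip_force: 1.3
```

```bash
python3 -m jog '[[0,0,0,0.04,0,0.007,0.18]]'| grep -E "pos|force"
```

```text
tool_pos: [0.6069, -0.1865, 0.0195]
contact_force: [-6.2, -0.1, 2.9]
grip_force: 3.0
```

```bash
python3 -m jog '[[0,0,0,0.02,0,0.004,0.18]]'| grep -E "pos|force"
```

```text
tool_pos: [0.607, -0.1865, 0.0194]
contact_force: [-8.8, -0.7, 4.5]
grip_force: 3.7
```

Force is rising with no further motion, so the jug is seated. I'll back off clear and check.

```bash
python3 -m jog '[[0,0,0,-0.1,0,-0.018,0.18],[0,0,0,-0.9,0,-0.16,0.18],[0,0,0,-0.9,0,-0.16,0.18],[0,0,0,-0.9,0,-0.16,0.18],[0,0,0,-0.9,0,-0.16,0.18]]' | grep pos
python3 -m jog '[[0,0,0,-0.5,0,-1,0.18],[0,0,0,-0.5,0,-1,0.18],[0,0,0,-0.3,0,-1,0.18],[0,0,0,0,0,0,0.18]]'
python3 - <<'E'
from station import viewer
from h import *
a=[]
for n,(u,v,w,h) in {"scene":(180,100,130,180),"top":(225,130,195,110)}.items():
    d=viewer.get_image(n); pickle.dump(d,open(f"pics/{n}4.pkl","wb")); x=d["img"][v:v+h,u:u+w,::-1]; a.append(cv2.resize(x,None,fx=400/w,fy=400/w,interpolation=cv2.INTER_CUBIC))
H=max(x.shape[0] for x in a); a=[cv2.copyMakeBorder(x,0,H-x.shape[0],0,0,0) for x in a]
cv2.imwrite("pics/c4.png",np.hstack(a))
E
```

```text
tool_pos: [0.4954, -0.192, 0.0204]
t: 14.52
tool_pos: [0.4431, -0.1956, 0.105]
tool_rot: [3.127, 0.072, 0.284]
contact_force: [0.3, 0.7, -0.3]
opening: 0.0504
grip_force: 0.0
```

View pics/c4.png

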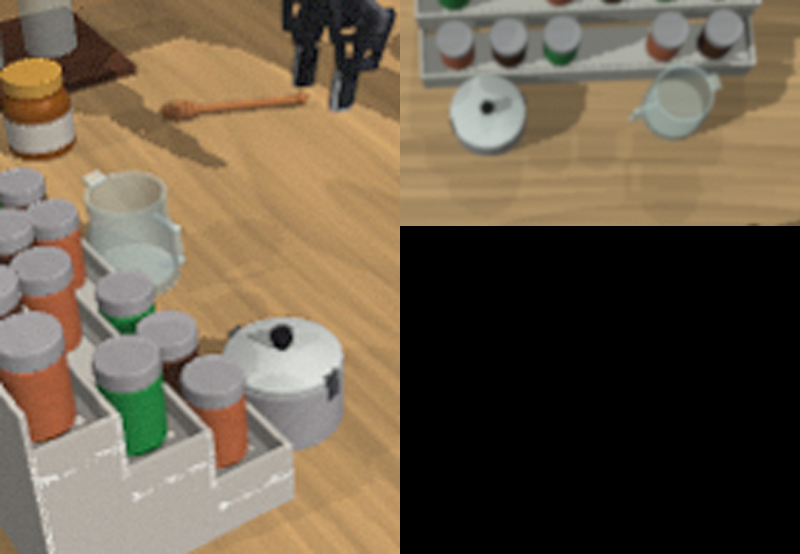

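The bowl (485,110) and the jug (680,105) both stand upright against the rack face. The dipper and honey jar have not moved, and the gripper is clear of everything.

```bash
python3 -c "
from station import finish_job
print(finish_job())"
```

```text
the job is handed in; nothing more can be done
None
```

I pushed the sugar bowl and then the milk jug back until contact force showed each against the rack's front face (peaks about 10 N and 9 N), both still upright; I never went near the cups, dipper or honey jar, and handed the job in at about 15 s.

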